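Seat a culture dish in the reader's tray and shut the tray

ROBOT

A 7-joint arm with a two-finger parallel gripper is mounted at the origin on a cart in front of the work surface, level with it; the furniture and walls round the work are solid. World frame = base frame: x ahead of the robot, y to its left, z up, the work surface at z = 0. Lengths are in m, angles in rad, forces in N, time in s.
With the tool pointing down it reaches from about 0.35 to 0.9 m from the base axis. Payload 8.1 kg.
Tool frame: the origin (TCP) lies midway between the tips of the shut fingers; the grasp point (between the pads) lies 19 mm behind it; z points along the fingers, y is the line along which they close (so a half turn about z gives the same grasp; the last joint's range is limited). The gripper opens to 85 mm and grips with 20 to 120 N. Pads are 22 mm wide; open, the fingers measure 114 mm over their backs; the gripper's body (76 mm by 85 mm) begins 54 mm behind the grasp point. The pads swing forward as they close: fully open they stand 13 mm farther back than shut.
Start: joints at [-1.404, 0.434, 0.025, 1.573, -0.012, 1.134, -0.075], TCP at [0.167, 0.602, 0.231] pointing down, gripper open.
Joint ranges: [-2.62, 2.62], [-0.44, 2.09], [-1.27, 1.32], [0.08, 2.57], [-1.32, 4.46], [0.12, 2], [-2.74, 2.74]. Speed limits (rad/s): [2.22, 2.22, 3.01, 3.01, 3.14, 3.14, 3.14].

INTERFACE

Orientations are given as a rotation vector (axis times angle).
In Python, from workcell import r gives the robot as it stands. The module is installed in compiled form; this text tells all that it offers.
- The arm moves only by the tool drive_tool, never from a script. Its argument "series" is a list of rows, each an object of numbers: "jaw": the gripper's target within -1 to 1 (shut at 1, half-way at 0, fully open at -1); "dx", "dy", "dz": the shift along the tool's x, y, z each as a share of 0.4 m, from -1 to 1; "ax", "ay", "az": the turn, a rotation vector about the tool's x, y, z each as a share of 120 degrees, from -1 to 1. In form: [{"jaw": .., "dx": .., "dy": .., "dz": .., "ax": .., "ay": .., "az": ..}, ...]. A call has 1 to 8 rows; each row shifts and turns the commanded pose from where the row before left it, along the tool's axes as they then stand; what a row does not reach is not made up. A row lasts 1/8 s, in which the tool goes at most 62.5 mm and 10.7 degrees, less where a joint would pass 70% of its speed; a pose out of reach is approached as far as the arm can. A call with a number of a shift or a turn outside -1 to 1 is refused whole. A call with a gripper value outside its range is refused whole. The fingers move at their own pace and stop on an object; "squeeze" is the grip in N (left out, the last holds). Time passes only in rows, so rows that do not move let the fingers close. It gives the time, the measured TCP pose, the force, the opening and the grip force at its end, in the units of the state.
- r.state(): the state, without advancing time (a new reading comes with each control period).
- r.capture(name): name is "side" or "top"; returns a dict with "image" (400x640x3 uint8, red, green, blue), "intrinsics" (3x3 intrinsics, pixels), "eye" and "attitude" of the camera in the world. Camera axes: x right, y down, z forward; pixel columns grow to the right and rows downward; lengths in m; the calibration is good to about 2 mm. A picture is of the moment at which its call begins. There is no depth.
- r.close_job(): hands the job in; it is judged then, once.
The state is a dict: "t": time; "qpos": joint angles; "dq": joint speeds; "joint_torque": joint torques, N m; "eef_pos": TCP position; "eef_rot": TCP orientation; "force": force on the tool from outside, world axes, zero at the start; "torque": the same for the moment, N m; "width": finger opening in m; "grip_force": force on a finger pad.
Only numpy, scipy, OpenCV 4.12 (cv2) and the standard library are available. Lean on these libraries where they do the work, as an engineer would, in place of code of your own. Each camera call takes 0.05 s, during which the arm holds its last target. There are 200 camera calls.

TASK

The flat lidded culture dish was set down askew on the pulled-out tray of the dish reader. Push it along the tray with the fingertips, without picking it up or lifting it, until it drops flat into its round recess; then push the tray fully shut so that the dish can be read. Leave the other things on the desk where they are.

Things in the scene. Friction and masses are not known exactly. Their poses are not given: they have to be found in the camera images.
- dish_center (a point): Flat round clear culture dish, lid on (fixed): lid 92 mm across, 4 to 15 mm above the underside; base 86 mm across; 50 g (+-1/3). Lies loose on the deck of the pulled-out tray, 32 to 48 mm in front of its recess, up to 6 mm to one side. Point: its centre, 7.5 mm above its underside (7.5 mm above the deck as it lies there, 4 mm when seated in the recess); z is its axis.
- nest (a point): Centre of the round recess in the tray, at deck level (36 mm above the desk); moves with the tray. +x along the tray into the reader, y across, z up. Recess 92 mm across for the dish's base, 3.5 mm deep, rim level with the deck. A half collar 6 mm high, inner diameter 96 mm, round its +x half stops the dish over the recess; from its ends rails flare 29 mm forward, gap 96 to 110 mm.
- reader: The dish reader, fixed: low box 152 mm wide, 118 mm deep, 84 mm high with a round hood to 113 mm. Origin under its centre; x points to its back, the slot is in its -x face. The slot leaves 13.5 mm above the tray's deck: a seated dish (top 11.5 mm above the deck) passes, one still resting on the rim does not. A dish can hang half in, its front down and its rear still on the rim: push it on.
- tray_front (a point): Centre of the front face of the tray's lip, where the tray is pushed: upright plain face 122 mm wide, 27 mm high, top level with the deck; the point is 22.5 mm above the desk and 100 mm in front of the recess's centre. The deck between is flat, 122 mm wide; a finger may hang over its edge. Moves with the tray; push along +x. Shut, it stands 47 mm before the housing.
- tray (a joint): How far the tray is pulled out of the reader, in m: 0 fully shut against its stop, 0.108 fully out. Stays where it is left; needs about 3 N to slide. Starts between 0.100 and 0.108.
- beaker_center (a point): Glass beaker, 74 mm across, 93 mm high, a bystander; the point is its centre half-way up.
- small_dish_center (a point): Small open culture dish, 60 mm across, 15 mm high, standing on the desk, a bystander; the point is its centre half-way up.
- vial_center (a point): Small capped sample vial, 27 mm across, 60 mm high, a bystander; the point is its centre half-way up.
- timer_center (a point): Bench timer lying on its back, 66 x 63 x 18 mm, a bystander; the point is its centre half-way up.

How it is judged:
On the way:
1. the dish lies flat in its recess while the tray is still out (horizontal distance between dish_center and nest below 0.004 m and z of dish_center in the frame of nest below 0.005 m and angle between dish_center's own z axis and vertical below 0.025 rad and value of joint tray above 0.04 m), for 0.2 s.
At the end, for the whole second after the job is handed in: The tray is shut to within 4 mm of its stop, and the dish lies flat in the tray's recess: centre within 4 mm of the recess's centre, down on the floor of the recess to within 1 mm, tilted less than 0.025 rad (horizontal distance between dish_center and nest below 0.004 m and z of dish_center in the frame of nest below 0.005 m and angle between dish_center's own z axis and vertical below 0.025 rad and value of joint tray below 0.004 m); the robot touches nothing.
It fails at once if the dish is lifted off the tray (6 mm or more above where it lay on the deck) (z of dish_center in the frame of nest above 0.0135 m).
It fails at once if the dish is tipped (angle between dish_center's own z axis and vertical above 0.3 rad).
It fails at once if a bystander is moved more than 20 mm (distance of any of beaker_center, small_dish_center, vial_center, timer_center from where it was at the start of the episode above 0.02 m).
It also fails if it takes over 43 s, if anything falls off the work surface, if the arm or the gripper's body presses on something with over 40 N, if the wrist force passes 120 N, or if a joint passes its speed limit or range.

## Working session

There is one attempt and no reset: what is moved stays moved. The work goes in short steps, Python scripts to look and compute and a tool call to move; the robot and the scene stay as the last step left them, time stands still between calls to the robot, and variables do not carry over. Pictures are saved under pics/ and viewed, at most 10 in all, crops included, and the job is handed in when it is done.

Besides the shell and the picture viewer there is one more tool, called after "Request:" as a command line: name --argument value ..., lists and objects as JSON in quotes. drive_tool: Moves the arm, as the interface text tells. Shift numbers are shares of 0.4 m and turn numbers shares of 120 degrees, none past 1 either way. Its arguments: {"type":"object","properties":{"series":{"type":"array","items":{"type":"object","properties":{"jaw":{"type":"number"},"dx":{"type":"number","minimum":-1,"maximum":1},"dy":{"type":"number","minimum":-1,"maximum":1},"dz":{"type":"number","minimum":-1,"maximum":1},"ax":{"type":"number","minimum":-1,"maximum":1},"ay":{"type":"number","minimum":-1,"maximum":1},"az":{"type":"number","minimum":-1,"maximum":1}}}},"squeeze":{"type":"number"}},"required":["series"]}

```bash
mkdir -p pics; cat > h.py <<'E'
import numpy as np, cv2
from workcell import r
from scipy.spatial.transform import Rotation as R
def cap(n,f=None):
    c=r.capture(n)
    if f: cv2.imwrite('pics/'+f,c['image'][:,:,::-1])
    return c
def att(c):
    a=np.array(c['attitude'],float)
    return a if a.shape==(3,3) else R.from_rotvec(a).as_matrix()
def ray(c,u,v):
    d=att(c)@np.linalg.inv(np.array(c['intrinsics']))@[u,v,1]
    return np.array(c['eye']),d/np.linalg.norm(d)
def onz(c,u,v,z):
    e,d=ray(c,u,v); return e+d*(z-e[2])/d[2]
def proj(c,p):
    q=np.array(c['intrinsics'])@att(c).T@(np.array(p)-c['eye']); return q[:2]/q[2]
def two(c1,p1,c2,p2):
    a,d=ray(c1,*p1); b,e=ray(c2,*p2)
    s=np.linalg.lstsq(np.c_[d,-e],b-a,rcond=None)[0]
    return (a+s[0]*d+b+s[1]*e)/2, np.linalg.norm(a+s[0]*d-b-s[1]*e)
E
python3 - <<'E'
from h import *
for n in('side','top'):
    c=cap(n,n+'0.png'); print(n,c['eye'],c['attitude'],c['intrinsics'])
print(r.state())
E
```

```text
side [0.35296032 0.59729208 0.48651578] [-0.34632974  2.59602786 -1.51571898] [[376.30391237   0.         320.56851266]
 [  0.         376.30391237 192.98765822]
 [  0.           0.           1.        ]]
top [ 0.33317202 -0.08354085  1.00068941] [-1.97715584  2.25378871 -0.23131432] [[473.16625716   0.         320.43526635]
 [  0.         473.16625716 200.22435009]
 [  0.           0.           1.        ]]
{'t': 0.1, 'qpos': array([-1.40361858,  0.43514865,  0.02493039,  1.57397269, -0.01161543,
        1.13398168, -0.07508592]), 'dq': array([ 0.00029162, -0.00110687, -0.00098083, -0.00247316, -0.00029623,
        0.00061956,  0.0006294 ]), 'joint_torque': array([ 4.30272470e-03, -6.71753168e+01,  1.02856446e+00, -3.16904283e+01,
        1.59076683e-02,  7.06985287e-03,  4.15734519e-05]), 'eef_pos': array([0.16647809, 0.60197335, 0.23061974]), 'eef_rot': array([-4.22504371e-01, -3.11295944e+00,  2.14044037e-03]), 'force': array([ 0.10335515,  0.73503883, -0.09386269]), 'torque': array([-0.04116948, -0.02202432,  0.01151805]), 'grip_force': 0.0, 'width': 0.08513046741861748}
```

View pics/top0.png

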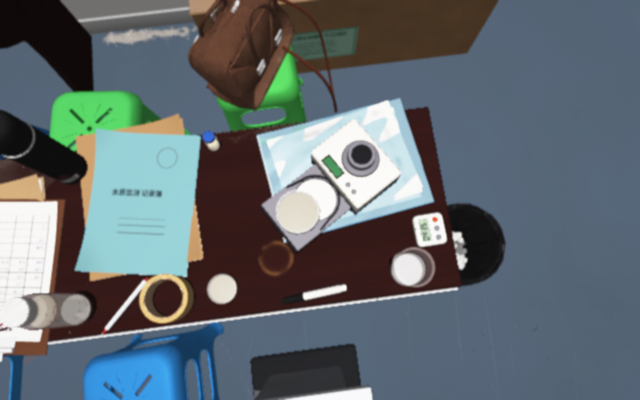

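View pics/side0.png

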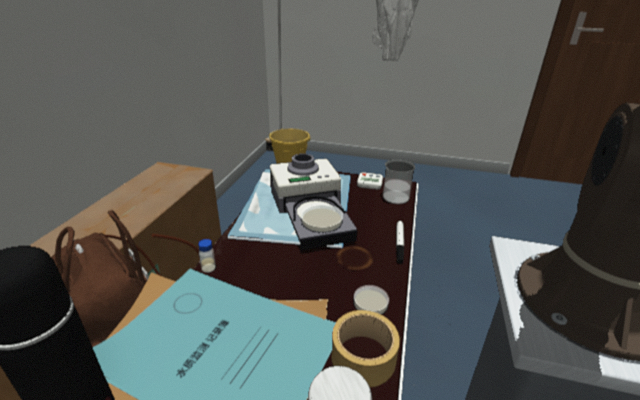

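The top view shows the dish at about (298,212), partly over the recess at about (318,201). The tray's front edge runs from (263,208) to (299,247), and the reader is at (355,165). In the side view the dish is at (320,215). Next I'll crop closer.

```bash
python3 - <<'E'
from h import *
t=cv2.imread('pics/top0.png')[150:260,250:410]; s=cv2.imread('pics/side0.png')[160:260,260:380]
a=cv2.resize(t,None,fx=5,fy=5,interpolation=2)
cv2.imwrite('pics/tc.png',a)
cv2.imwrite('pics/sc.png',cv2.resize(s,None,fx=6,fy=6,interpolation=2)[:600])
c=cap('top')
for n,u,v,z in [('dish',298,212,.05),('rec',318,201,.033),('f1',263,208,.036),('f2',299,247,.036),('hood',362,155,.113)]: print(n,onz(c,u,v,z))
E
```

```text
dish [ 0.51019233 -0.06073988  0.05      ]
rec [ 0.5310865  -0.10455078  0.033     ]
f1 [0.53062684 0.01058593 0.036     ]
f2 [ 0.44050509 -0.05367096  0.036     ]
hood [ 0.59455542 -0.1999484   0.113     ]
```

View pics/tc.png

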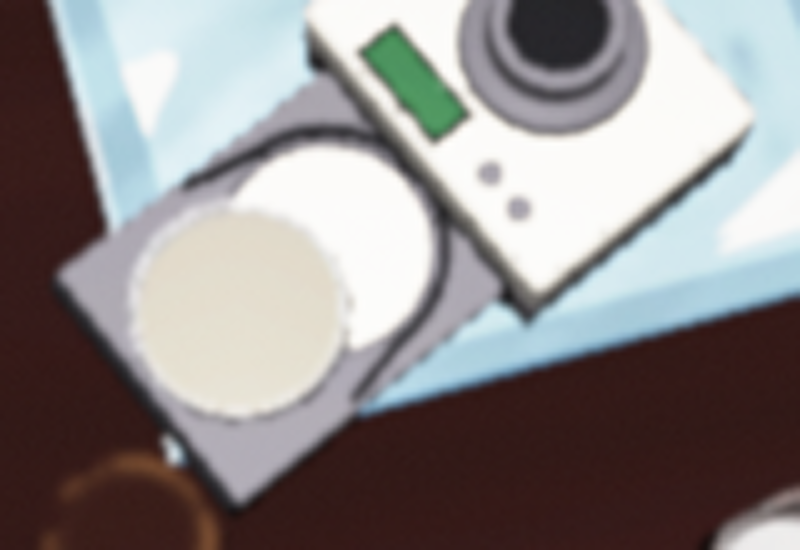

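View pics/sc.png

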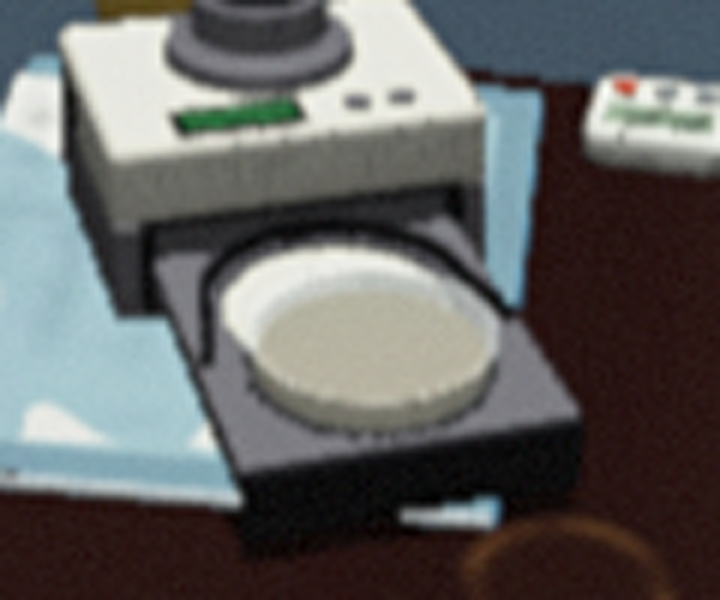

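The crops give these pixel positions:

| Feature | Top view | Side view |
|---|---|---|
| Lid centre | (298,212.4) | (323,216.7) |
| Front-left deck corner | (261.4,205) | (300.8,239.2) |
| Front-right deck corner | (298,250.5) | (356.7,230) |

I'll triangulate these.

```bash
cat > m.py <<'E'
from h import *
def dish(c):
    im=cv2.cvtColor(c['image'],cv2.COLOR_RGB2HSV)
    m=((im[...,1]>16)&(im[...,1]<70)&(im[...,0]>12)&(im[...,0]<40)&(im[...,2]>110)).astype(np.uint8)
    w=np.zeros_like(m); w[165:245,255:365]=1
    n,l,s,ce=cv2.connectedComponentsWithStats(m*w)
    i=1+np.argmax(s[1:,4]); co=cv2.findContours((l==i).astype(np.uint8),0,1)[0]
    e=cv2.fitEllipse(cv2.convexHull(max(co,key=len))); return e,s[i]
E
python3 - <<'E'
from m import *
t=cap('top');s=cap('side')
e,st=dish(t);print(e,st)
print('lid',two(t,e[0],s,(323,216.7)))
print('L',two(t,(261.4,205.2),s,(300.8,239.2)),'R',two(t,(298.2,250.5),s,(356.7,230)))
L=onz(t,261.6,205,.036);Rr=onz(t,298.2,250.8,.036);D=onz(t,*e[0],.051)
f=(Rr-L)/np.linalg.norm(Rr-L);print(L,Rr,np.linalg.norm(Rr-L),D)
# axis by hull/recess: white mask fit + tray long edges from reader box LCD side
for a in [(240,508),(365,405),(500,290),(57,275),(190,180),(320,78)]: print(a,onz(t,250+a[0]/5,150+a[1]/5,.036))
# reader front top edge z=.084
A=onz(t,250+308/5,150+22/5,.084);B=onz(t,250+535/5,150+297/5,.084);print(A,B,np.linalg.norm(A-B),np.degrees(np.arctan2(*(B-A)[1::-1])))
E
```

```text
((297.4543762207031, 211.75311279296875), (38.55905532836914, 38.788856506347656), 67.71847534179688) [ 278  193   39   39 1160]
lid (array([ 0.5122514 , -0.05951699,  0.04498946]), np.float64(0.0009284202307757391))
L (array([0.53874618, 0.01379393, 0.03221906]), np.float64(0.001973467793691479)) R (array([ 0.43572338, -0.05092304,  0.03069148]), np.float64(0.0030617566563717323))
[0.53731611 0.01279881 0.036     ] [ 0.43302754 -0.0511171   0.036     ] 0.12231659779098926 [ 0.51065887 -0.0597223   0.051     ]
(240, 508) [ 0.4314648  -0.05051675  0.036     ]
(365, 405) [ 0.46674015 -0.10654154  0.036     ]
(500, 290) [ 0.50712232 -0.16840777  0.036     ]
(57, 275) [0.53737021 0.01321082 0.036     ]
(190, 180) [ 0.57047271 -0.04631017  0.036     ]
(320, 78) [ 0.60734259 -0.10597194  0.036     ]
[ 0.6175906  -0.10304091  0.084     ] [ 0.4938916  -0.17746131  0.084     ] 0.14436010066057375 -148.9678363271516
```

Corner spacing comes out at 122.3 mm, which matches the 122 mm given. The tray axis is about -58.5° and the heights agree. I'll move to a point in front of the tray at safe height.

Request:
drive_tool --series '[{"jaw":0,"dx":-0.08,"dy":-0.086},{"dx":-0.08,"dy":-0.086},{"dx":-0.08,"dy":-0.086},{"dx":-0.08,"dy":-0.086},{"dx":-0.08,"dy":-0.086},{"dx":-0.08,"dy":-0.086},{"dx":-0.08,"dy":-0.086}]'

```text
invalid input
```

Request:
drive_tool --series '[{"dx":-0.08,"dy":-0.086},{"dx":-0.08,"dy":-0.086},{"dx":-0.08,"dy":-0.086},{"dx":-0.08,"dy":-0.086},{"dx":-0.08,"dy":-0.086},{"dx":-0.08,"dy":-0.086},{"dx":-0.08,"dy":-0.086}]'

```text
invalid input
```

Request:
drive_tool --series '[{"az":0.07},{"az":0.07},{"az":0.07},{"az":0.07},{"az":0.08},{"az":0},{"az":0}]'

```text
invalid input
```

```bash
cat >> m.py <<'E'
ax=np.array([np.cos(np.radians(-58.5)),np.sin(np.radians(-58.5)),0]);ay=np.array([-ax[1],ax[0],0])
F0=np.array([.4852,-.0192,0]); N0=F0+.1*ax
def st():
    s=r.state(); M=R.from_rotvec(s['eef_rot']).as_matrix(); p=s['eef_pos']
    print('t',s['t'],'p',p.round(4),'w',round(s['width'],4),'F',s['force'].round(1),'yaw y',np.degrees(np.arctan2(M[1,1],M[0,1])).round(2),'z',M[:,2].round(4),'rel nest x,y',((p-N0)@ax).round(4),((p-N0)@ay).round(4))
def look(f=None):
    t=cap('top',f); e,_=dish(t); D=onz(t,*e[0],.051)
    print('dish rel',((D-N0)@ax).round(4),((D-N0)@ay).round(4),D.round(4),e[1]); return t
E
python3 -c "
from m import *
st();look()"
```

```text
t 0.25 p [0.1666 0.6022 0.2309] w 0.0853 F [-0.2  0.1  0. ] yaw y 74.54 z [-1.e-04 -8.e-04 -1.e+00] rel nest x,y -0.7963 0.053
dish rel -0.0522 0.0006 [ 0.5107 -0.0596  0.051 ] (38.432472229003906, 38.85281753540039)
```

The calls were refused, so every field may be required in each row.

Request:
drive_tool --series '[{"jaw":0,"dx":-0.08,"dy":-0.086,"dz":0,"ax":0,"ay":0,"az":0},{"jaw":0,"dx":-0.08,"dy":-0.086,"dz":0,"ax":0,"ay":0,"az":0},{"jaw":0,"dx":-0.08,"dy":-0.086,"dz":0,"ax":0,"ay":0,"az":0},{"jaw":0,"dx":-0.08,"dy":-0.086,"dz":0,"ax":0,"ay":0,"az":0},{"jaw":0,"dx":-0.08,"dy":-0.086,"dz":0,"ax":0,"ay":0,"az":0},{"jaw":0,"dx":-0.08,"dy":-0.086,"dz":0,"ax":0,"ay":0,"az":0},{"jaw":0,"dx":-0.08,"dy":-0.086,"dz":0,"ax":0,"ay":0,"az":0}]'

```text
t: 1.18
eef_pos: [0.3189, 0.3092, 0.2315]
eef_rot: [0.423, 3.113, 0.001]
force: [-0.7, -0.5, 0.6]
width: 0.0426
grip_force: 0.0
```

Request:
drive_tool --series '[{"jaw":0,"dx":-0.08,"dy":-0.086,"dz":0,"ax":0,"ay":0,"az":0},{"jaw":0,"dx":-0.08,"dy":-0.086,"dz":0,"ax":0,"ay":0,"az":0},{"jaw":0,"dx":-0.08,"dy":-0.086,"dz":0,"ax":0,"ay":0,"az":0},{"jaw":0,"dx":-0.08,"dy":-0.086,"dz":0,"ax":0,"ay":0,"az":0},{"jaw":0,"dx":-0.08,"dy":-0.086,"dz":0,"ax":0,"ay":0,"az":0},{"jaw":0,"dx":-0.08,"dy":-0.086,"dz":0,"ax":0,"ay":0,"az":0},{"jaw":0,"dx":-0.08,"dy":-0.086,"dz":0,"ax":0,"ay":0,"az":0}]'

```text
t: 2.05
eef_pos: [0.4706, 0.0174, 0.2315]
eef_rot: [0.422, 3.112, 0.001]
force: [0.4, -0.6, -0.2]
width: 0.0427
grip_force: 0.0
```

Request:
drive_tool --series '[{"jaw":0,"dx":0,"dy":0,"dz":0,"ax":0,"ay":0,"az":0.07},{"jaw":0,"dx":0,"dy":0,"dz":0,"ax":0,"ay":0,"az":0.07},{"jaw":0,"dx":0,"dy":0,"dz":0,"ax":0,"ay":0,"az":0.07},{"jaw":0,"dx":0,"dy":0,"dz":0,"ax":0,"ay":0,"az":0.07},{"jaw":0,"dx":0,"dy":0,"dz":0,"ax":0,"ay":0,"az":0.08},{"jaw":0,"dx":0,"dy":0,"dz":0,"ax":0,"ay":0,"az":0}]'

```text
t: 2.8
eef_pos: [0.47, 0.0189, 0.2314]
eef_rot: [1.537, 2.74, 0.0]
force: [0.3, 0.2, 0.1]
width: 0.0428
grip_force: 0.0
```

```bash
python3 -c "
from m import *
st();look()"
```

```text
t 2.8 p [0.47   0.0189 0.2314] w 0.0428 F [0.3 0.2 0.1] yaw y 31.4 z [ 1.e-04  0.e+00 -1.e+00] rel nest x,y -0.1404 0.0069
dish rel -0.0516 0.0016 [ 0.5118 -0.0596  0.051 ] (37.17986297607422, 38.74372482299805)
```

Request:
drive_tool --series '[{"jaw":0,"dx":0.01,"dy":-0.015,"dz":0.08,"ax":0,"ay":0,"az":0},{"jaw":0,"dx":0,"dy":0,"dz":0.1,"ax":0,"ay":0,"az":0},{"jaw":0,"dx":0,"dy":0,"dz":0.1,"ax":0,"ay":0,"az":0},{"jaw":0,"dx":0,"dy":0,"dz":0.1,"ax":0,"ay":0,"az":0},{"jaw":0,"dx":0,"dy":0,"dz":0.08,"ax":0,"ay":0,"az":0},{"jaw":0,"dx":0,"dy":0,"dz":0,"ax":0,"ay":0,"az":0}]'

```text
t: 3.6
eef_pos: [0.4613, 0.0188, 0.0458]
eef_rot: [-1.534, -2.738, 0.004]
force: [-0.4, -0.7, -0.4]
width: 0.0428
grip_force: 0.0
```

```bash
python3 -c "
from m import *
st()
s=cap('side');u,v=proj(s,r.state()['eef_pos']);print(u,v)
u,v=int(u),int(v);a,b=max(u-60,0),max(v-70,0)
cv2.imwrite('pics/s1.png',cv2.resize(s['image'][b:b+100,a:a+120,::-1],None,fx=6,fy=6,interpolation=2));print(a,b)"
```

```text
t 3.6 p [0.4613 0.0188 0.0458] w 0.0428 F [-0.4 -0.7 -0.4] yaw y 31.49 z [-4.1e-03 -8.0e-04 -1.0e+00] rel nest x,y -0.1449 -0.0005
338.21986252748707 241.06609764829673
278 171
```

View pics/s1.png

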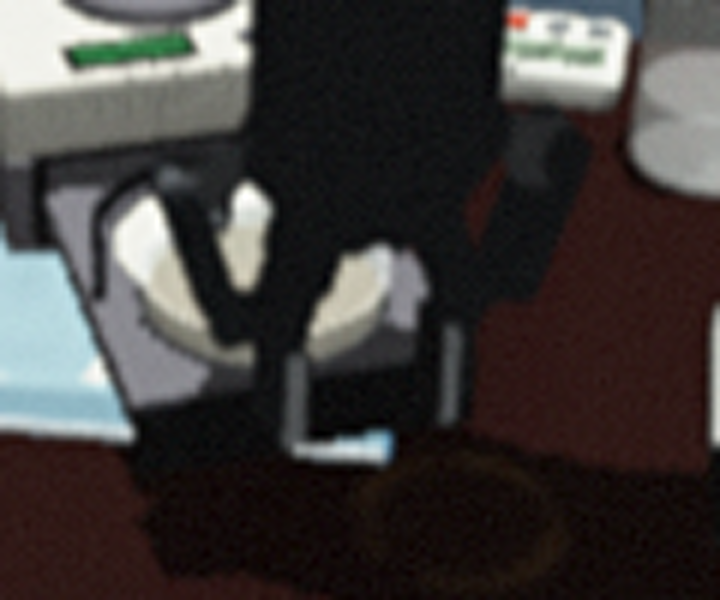

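The pad tips show at about px (327,246) and (353,242). I'll check which tip height fits those.

```bash
python3 -c "
from m import *
s=cap('side');p=r.state()['eef_pos']
for dz in(-.003,0,.003,.006,.009):
  print(dz,[proj(s,p+k*ay-.011*ax+[0,0,dz]).round(1) for k in(.022,-.022)])
"
```

```text
-0.003 [array([328.7, 247.2]), array([350.4, 243.4])]
0 [array([328.7, 246. ]), array([350.5, 242.2])]
0.003 [array([328.8, 244.7]), array([350.6, 240.9])]
0.006 [array([328.8, 243.4]), array([350.6, 239.6])]
0.009 [array([328.8, 242.1]), array([350.7, 238.4])]
```

Tips sit at about TCP height. I'll lower 5 mm and approach the dish.

Request:
drive_tool --series '[{"jaw":0,"dx":0,"dy":0.003,"dz":0.012,"ax":0,"ay":0,"az":0},{"jaw":0,"dx":-0.03,"dy":0,"dz":0,"ax":0,"ay":0,"az":0},{"jaw":0,"dx":-0.03,"dy":0,"dz":0,"ax":0,"ay":0,"az":0},{"jaw":0,"dx":-0.02,"dy":0,"dz":0,"ax":0,"ay":0,"az":0},{"jaw":0,"dx":-0.01,"dy":0,"dz":0,"ax":0,"ay":0,"az":0},{"jaw":0,"dx":-0.01,"dy":0,"dz":0,"ax":0,"ay":0,"az":0},{"jaw":0,"dx":-0.01,"dy":0,"dz":0,"ax":0,"ay":0,"az":0},{"jaw":0,"dx":-0.01,"dy":0,"dz":0,"ax":0,"ay":0,"az":0}]'

```text
t: 4.7
eef_pos: [0.4888, -0.0213, 0.0425]
eef_rot: [-1.538, -2.739, -0.0]
force: [0.1, 0.9, -0.5]
width: 0.0428
grip_force: 0.1
```

```bash
python3 -c "
from m import *
st();t=look()
s=cap('side')
a=cv2.resize(t['image'][160:260,255:355,::-1],(400,400),interpolation=2);b=cv2.resize(s['image'][185:255,275:345,::-1],(400,400),interpolation=2)
cv2.imwrite('pics/p1.png',np.hstack([a,b]))"
```

```text
t 4.7 p [ 0.4888 -0.0213  0.0425] w 0.0428 F [ 0.1  0.9 -0.5] yaw y 31.36 z [-2.e-04  2.e-04 -1.e+00] rel nest x,y -0.0964 0.002
dish rel -0.0425 -0.0063 [ 0.5099 -0.0715  0.051 ] (30.583168029785156, 39.374244689941406)
```

View pics/p1.png

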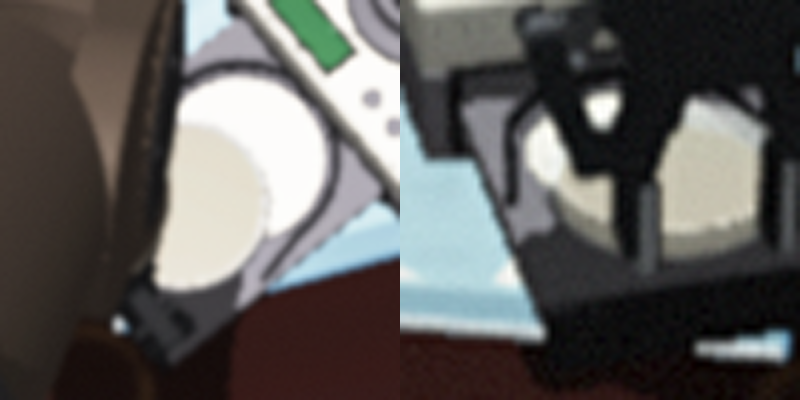

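The arm hides the dish's left part in the top view, at crop (210,210). Both fingertips touch its rear edge and the tips are clear of the deck. I'll keep pushing.

Request:
drive_tool --series '[{"jaw":0,"dx":-0.01,"dy":0,"dz":0,"ax":0,"ay":0,"az":0},{"jaw":0,"dx":-0.01,"dy":0,"dz":0,"ax":0,"ay":0,"az":0},{"jaw":0,"dx":-0.01,"dy":0,"dz":0,"ax":0,"ay":0,"az":0},{"jaw":0,"dx":-0.01,"dy":0,"dz":0,"ax":0,"ay":0,"az":0},{"jaw":0,"dx":-0.01,"dy":0,"dz":0,"ax":0,"ay":0,"az":0},{"jaw":0,"dx":-0.01,"dy":0,"dz":0,"ax":0,"ay":0,"az":0},{"jaw":0,"dx":-0.005,"dy":0,"dz":0,"ax":0,"ay":0,"az":0},{"jaw":0,"dx":0,"dy":0,"dz":0,"ax":0,"ay":0,"az":0}]'

```text
t: 5.8
eef_pos: [0.5024, -0.0437, 0.0425]
eef_rot: [1.539, 2.739, 0.0]
force: [0.3, -0.8, 0.3]
width: 0.0426
grip_force: 0.0
```

```bash
python3 -c "
from m import *
st();t=look()
s=cap('side')
a=cv2.resize(t['image'][160:260,255:355,::-1],(400,400),interpolation=2);b=cv2.resize(s['image'][185:255,275:345,::-1],(400,400),interpolation=2)
cv2.imwrite('pics/p2.png',np.hstack([a,b]))"
```

```text
t 5.8 p [ 0.5024 -0.0437  0.0425] w 0.0426 F [ 0.3 -0.8  0.3] yaw y 31.32 z [ 1.e-04 -1.e-04 -1.e+00] rel nest x,y -0.0701 0.0019
dish rel -0.0171 -0.0047 [ 0.5245 -0.0923  0.051 ] (32.261085510253906, 36.93689727783203)
```

View pics/p2.png

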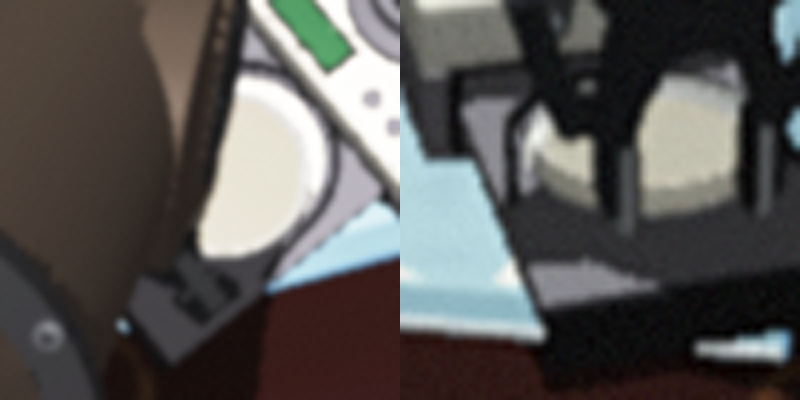

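The dish is close, with a gap to the collar of roughly 12 mm (top crop 305 to 330). I'll push slowly and watch the force.

Request:
drive_tool --series '[{"jaw":0,"dx":-0.006,"dy":0,"dz":0,"ax":0,"ay":0,"az":0},{"jaw":0,"dx":-0.006,"dy":0,"dz":0,"ax":0,"ay":0,"az":0},{"jaw":0,"dx":-0.006,"dy":0,"dz":0,"ax":0,"ay":0,"az":0},{"jaw":0,"dx":-0.006,"dy":0,"dz":0,"ax":0,"ay":0,"az":0}]'

```text
t: 6.4
eef_pos: [0.5074, -0.0519, 0.0425]
eef_rot: [1.539, 2.739, 0.0]
force: [0.1, -0.1, -0.7]
width: 0.0427
grip_force: 0.1
```

Request:
drive_tool --series '[{"jaw":0,"dx":-0.005,"dy":0,"dz":0,"ax":0,"ay":0,"az":0},{"jaw":0,"dx":-0.005,"dy":0,"dz":0,"ax":0,"ay":0,"az":0}]'

```text
t: 6.65
eef_pos: [0.5094, -0.0552, 0.0425]
eef_rot: [-1.539, -2.739, -0.0]
force: [-0.0, 0.9, -0.2]
width: 0.0431
grip_force: 0.1
```

Request:
drive_tool --series '[{"jaw":0,"dx":-0.005,"dy":0,"dz":0,"ax":0,"ay":0,"az":0},{"jaw":0,"dx":0,"dy":0,"dz":0,"ax":0,"ay":0,"az":0}]'

```text
t: 6.9
eef_pos: [0.5105, -0.0569, 0.0425]
eef_rot: [1.539, 2.739, 0.0]
force: [-0.3, 0.2, -0.4]
width: 0.0426
grip_force: 0.1
```

```bash
python3 -c "
from m import *
st();t=look()
s=cap('side')
a=cv2.resize(t['image'][160:260,255:355,::-1],(400,400),interpolation=2);b=cv2.resize(s['image'][185:255,275:345,::-1],(400,400),interpolation=2)
cv2.imwrite('pics/p3.png',np.hstack([a,b]))"
```

```text
t 6.9 p [ 0.5105 -0.0569  0.0425] w 0.0426 F [-0.3  0.2 -0.4] yaw y 31.33 z [ 1.e-04 -0.e+00 -1.e+00] rel nest x,y -0.0546 0.0019
dish rel -0.0107 -0.0295 [ 0.5067 -0.1108  0.051 ] (23.372629165649414, 61.18401336669922)
```

View pics/p3.png

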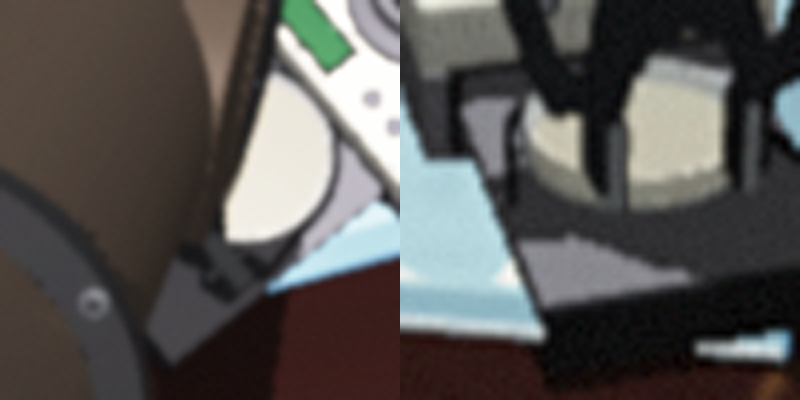

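The dish now meets the collar in the top view, at right edge crop (332,150). I'll press on in small steps until the force shows it is against the collar.

Request:
drive_tool --series '[{"jaw":0,"dx":-0.005,"dy":0,"dz":0,"ax":0,"ay":0,"az":0},{"jaw":0,"dx":0,"dy":0,"dz":0,"ax":0,"ay":0,"az":0}]'

```text
t: 7.25
eef_pos: [0.5113, -0.0581, 0.0424]
eef_rot: [-1.538, -2.739, -0.001]
force: [-1.1, 2.5, 0.5]
width: 0.0427
grip_force: 1.2
```

Request:
drive_tool --series '[{"jaw":0,"dx":-0.005,"dy":0,"dz":0,"ax":0,"ay":0,"az":0},{"jaw":0,"dx":0,"dy":0,"dz":0,"ax":0,"ay":0,"az":0}]'

```text
t: 7.5
eef_pos: [0.5125, -0.0601, 0.0425]
eef_rot: [-1.539, -2.739, -0.0]
force: [-0.9, 3.3, -0.4]
width: 0.0429
grip_force: 1.4
```

Request:
drive_tool --series '[{"jaw":0,"dx":-0.005,"dy":0,"dz":0,"ax":0,"ay":0,"az":0},{"jaw":0,"dx":0,"dy":0,"dz":0,"ax":0,"ay":0,"az":0}]'

```text
t: 7.75
eef_pos: [0.5137, -0.0621, 0.0425]
eef_rot: [1.539, 2.739, 0.0]
force: [-0.4, 3.9, 0.2]
width: 0.043
grip_force: 1.3
```

The force settled at about 3.5 N, so the dish is against the collar and the tray has begun to slide. I'll back off and check.

Request:
drive_tool --series '[{"jaw":0,"dx":0.05,"dy":0,"dz":0,"ax":0,"ay":0,"az":0},{"jaw":0,"dx":0.1,"dy":0,"dz":0,"ax":0,"ay":0,"az":0},{"jaw":1,"dx":0.1,"dy":0,"dz":-0.05,"ax":0,"ay":0,"az":0},{"jaw":1,"dx":0.1,"dy":0,"dz":0,"ax":0,"ay":0,"az":0},{"jaw":1,"dx":0.1,"dy":0,"dz":0,"ax":0,"ay":0,"az":0},{"jaw":1,"dx":0,"dy":0,"dz":0,"ax":0,"ay":0,"az":0}]'

```text
t: 8.5
eef_pos: [0.4175, 0.0947, 0.0624]
eef_rot: [-1.531, -2.742, -0.0]
force: [-0.1, -0.0, 0.4]
width: 0.0001
grip_force: 0.0
```

```bash
python3 -c "
from m import *
st();t=look()
s=cap('side')
a=cv2.resize(t['image'][160:260,255:355,::-1],(400,400),interpolation=2);b=cv2.resize(s['image'][175:255,275:355,::-1],(400,400),interpolation=2)
cv2.imwrite('pics/p4.png',np.hstack([a,b]))"
```

```text
t 8.5 p [0.4175 0.0947 0.0624] w 0.0001 F [-0.1 -0.   0.4] yaw y 31.65 z [-1.4e-03  8.0e-04 -1.0e+00] rel nest x,y -0.2325 0.0018
dish rel 0.003 -0.0008 [ 0.5383 -0.1074  0.051 ] (36.009620666503906, 40.21461486816406)
```

View pics/p4.png

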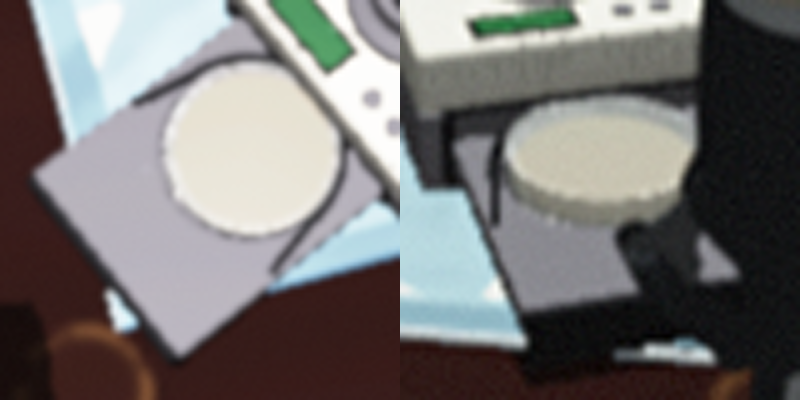

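The dish is centred against the collar, at top crop (252,148), and looks flush with the deck in the side view. I'll move the arm out of the side camera's line and compare the lid height numerically with the first picture.

Request:
drive_tool --series '[{"jaw":1,"dx":0,"dy":-0.13,"dz":-0.05,"ax":0,"ay":0,"az":0},{"jaw":1,"dx":0,"dy":0,"dz":0,"ax":0,"ay":0,"az":0}]'

```text
t: 8.85
eef_pos: [0.3727, 0.0623, 0.0828]
eef_rot: [-1.543, -2.734, 0.001]
force: [0.8, 0.4, 0.2]
width: 0.0003
grip_force: 0.0
```

```bash
cat > q.py <<'E'
from m import *
def sd(im,f):
    h=cv2.cvtColor(im,cv2.COLOR_BGR2HSV).astype(int)
    print(f,'side column profiles (V,S):')
t=look('top5.png'); s=cap('side','side5.png')
t0=dict(t,image=cv2.imread('pics/top0.png')[:,:,::-1]); s0=dict(s,image=cv2.imread('pics/side0.png')[:,:,::-1])
for n,a,b in(('before',t0,s0),('now',t,s)):
    e,_=dish(a); D=onz(a,*e[0],.05)
    # front lid point: along line of sight from side camera; expected rows of lid top / lid bottom / deck
    v=D-s['eye']; v[2]=0; v/=np.linalg.norm(v); P=D-.046*v
    for off in(-.008,.008):
        w=np.array([-v[1],v[0],0])*off
        u=int(round(proj(b,P+w)[0]))
        print(n,'col',u,'pred rows resting top,bot',[proj(b,np.r_[(P+w)[:2],z])[1].round(1) for z in(.051,.040)],'seated',[proj(b,np.r_[(P+w)[:2],z])[1].round(1) for z in(.0475,.0365)])
        r0=int(proj(b,P+w)[1])-5
        print('  rows',r0,cv2.cvtColor(np.ascontiguousarray(b['image']),cv2.COLOR_RGB2GRAY)[r0:r0+16,u].tolist(), (b['image'][r0:r0+16,u,0].astype(int)-b['image'][r0:r0+16,u,2]).tolist())
st()
E
python3 q.py
```

```text
dish rel 0.0038 -0.0015 [ 0.5382 -0.1085  0.051 ] (35.72941207885742, 41.613746643066406)
before col 328 pred rows resting top,bot [np.float64(226.9), np.float64(231.3)] seated [np.float64(228.3), np.float64(232.7)]
  rows 222 [177, 181, 177, 176, 154, 125, 115, 111, 100, 84, 96, 99, 58, 24, 16, 11] [20, 24, 21, 22, 17, 11, 12, 12, 9, 2, -4, -3, -4, -1, 1, -2]
before col 320 pred rows resting top,bot [np.float64(226.7), np.float64(231.1)] seated [np.float64(228.1), np.float64(232.5)]
  rows 222 [176, 180, 181, 181, 180, 160, 127, 115, 113, 94, 99, 117, 105, 65, 26, 19] [21, 21, 22, 21, 20, 15, 12, 14, 11, 6, -3, -6, -5, -3, -4, -2]
now col 321 pred rows resting top,bot [np.float64(212.3), np.float64(216.6)] seated [np.float64(213.7), np.float64(218.0)]
  rows 207 [193, 193, 194, 195, 194, 196, 190, 164, 134, 126, 124, 123, 120, 127, 134, 138] [21, 22, 23, 21, 23, 22, 23, 20, 12, 12, 13, 10, 4, -1, -6, -6]
now col 314 pred rows resting top,bot [np.float64(212.2), np.float64(216.5)] seated [np.float64(213.6), np.float64(217.9)]
  rows 207 [195, 193, 193, 193, 193, 195, 196, 188, 163, 134, 127, 122, 115, 123, 139, 140] [23, 22, 22, 23, 22, 22, 22, 20, 16, 14, 14, 13, 5, -3, -6, -6]
t 8.95 p [0.3761 0.0641 0.0829] w 0.0001 F [0.6 0.4 0.6] yaw y 31.22 z [ 1.5e-03  6.0e-04 -1.0e+00] rel nest x,y -0.228 -0.0495
```

The near rim of the lid dropped by about 2.5 px against the resting prediction, and the shadow gap under it is gone, so the dish is seated. Now I'll go to the lip with the fingers shut.

Request:
drive_tool --series '[{"jaw":1,"dx":0,"dy":0.124,"dz":0,"ax":0,"ay":0,"az":0},{"jaw":1,"dx":0,"dy":0,"dz":0.08,"ax":0,"ay":0,"az":0},{"jaw":1,"dx":0,"dy":0,"dz":0.075,"ax":0,"ay":0,"az":0},{"jaw":1,"dx":-0.1,"dy":0,"dz":0,"ax":0,"ay":0,"az":0},{"jaw":1,"dx":-0.1,"dy":0,"dz":0,"ax":0,"ay":0,"az":0},{"jaw":1,"dx":-0.06,"dy":0,"dz":0,"ax":0,"ay":0,"az":0},{"jaw":1,"dx":0,"dy":0,"dz":0,"ax":0,"ay":0,"az":0}]'

```text
t: 9.82
eef_pos: [0.474, -0.0005, 0.0202]
eef_rot: [1.543, 2.734, -0.0]
force: [-0.7, 0.3, 0.5]
width: 0.0001
grip_force: 0.0
```

```bash
python3 -c "
from m import *
st()"
```

```text
t 9.825 p [ 0.474  -0.0005  0.0202] w 0.0001 F [-0.7  0.3  0.5] yaw y 31.11 z [ 0.0016 -0.0011 -1.    ] rel nest x,y -0.1218 0.0002
```

Request:
drive_tool --series '[{"jaw":1,"dx":-0.012,"dy":0,"dz":0,"ax":0,"ay":0,"az":0},{"jaw":1,"dx":-0.012,"dy":0,"dz":0,"ax":0,"ay":0,"az":0},{"jaw":1,"dx":-0.012,"dy":0,"dz":0,"ax":0,"ay":0,"az":0},{"jaw":1,"dx":-0.012,"dy":0,"dz":0,"ax":0,"ay":0,"az":0},{"jaw":1,"dx":-0.012,"dy":0,"dz":0,"ax":0,"ay":0,"az":0},{"jaw":1,"dx":-0.012,"dy":0,"dz":0,"ax":0,"ay":0,"az":0},{"jaw":1,"dx":-0.012,"dy":0,"dz":0,"ax":0,"ay":0,"az":0},{"jaw":1,"dx":-0.012,"dy":0,"dz":0,"ax":0,"ay":0,"az":0}]'

```text
t: 10.82
eef_pos: [0.4922, -0.0313, 0.0205]
eef_rot: [1.539, 2.739, 0.0]
force: [-0.6, 4.9, -0.7]
width: 0.0004
grip_force: 1.7
```

```bash
python3 -c "
from m import *
st();look()"
```

```text
t 10.825 p [ 0.4922 -0.0313  0.0205] w 0.0004 F [-0.6  4.9 -0.7] yaw y 31.34 z [ 2.e-04  1.e-04 -1.e+00] rel nest x,y -0.086 -0.0003
dish rel 0.0239 0.0027 [ 0.5522 -0.1234  0.051 ] (28.1639461517334, 42.912986755371094)
```

The push force is about 4.5 N, and the dish is riding with the tray under the housing. I'll continue.

Request:
drive_tool --series '[{"jaw":1,"dx":-0.012,"dy":0,"dz":0,"ax":0,"ay":0,"az":0},{"jaw":1,"dx":-0.012,"dy":0,"dz":0,"ax":0,"ay":0,"az":0},{"jaw":1,"dx":-0.012,"dy":0,"dz":0,"ax":0,"ay":0,"az":0},{"jaw":1,"dx":-0.012,"dy":0,"dz":0,"ax":0,"ay":0,"az":0},{"jaw":1,"dx":-0.012,"dy":0,"dz":0,"ax":0,"ay":0,"az":0},{"jaw":1,"dx":-0.012,"dy":0,"dz":0,"ax":0,"ay":0,"az":0},{"jaw":1,"dx":-0.012,"dy":0,"dz":0,"ax":0,"ay":0,"az":0},{"jaw":1,"dx":-0.012,"dy":0,"dz":0,"ax":0,"ay":0,"az":0}]'

```text
t: 11.88
eef_pos: [0.512, -0.0642, 0.0205]
eef_rot: [-1.539, -2.739, 0.0]
force: [-0.8, 2.7, 2.8]
width: -0.0003
grip_force: 1.7
```

Request:
drive_tool --series '[{"jaw":1,"dx":-0.012,"dy":0,"dz":0,"ax":0,"ay":0,"az":0},{"jaw":1,"dx":-0.012,"dy":0,"dz":0,"ax":0,"ay":0,"az":0},{"jaw":1,"dx":-0.012,"dy":0,"dz":0,"ax":0,"ay":0,"az":0},{"jaw":1,"dx":-0.012,"dy":0,"dz":0,"ax":0,"ay":0,"az":0},{"jaw":1,"dx":-0.012,"dy":0,"dz":0,"ax":0,"ay":0,"az":0}]'

```text
t: 12.5
eef_pos: [0.5245, -0.0846, 0.0205]
eef_rot: [-1.539, -2.739, -0.0]
force: [-1.4, 2.8, 1.6]
width: 0.0002
grip_force: 1.7
```

```bash
python3 -c "
from m import *
st()"
```

```text
t 12.5 p [ 0.5245 -0.0846  0.0205] w 0.0002 F [-1.4  2.8  1.6] yaw y 31.34 z [-1.e-04  0.e+00 -1.e+00] rel nest x,y -0.0237 -0.0007
```

Request:
drive_tool --series '[{"jaw":1,"dx":-0.008,"dy":0,"dz":0,"ax":0,"ay":0,"az":0},{"jaw":1,"dx":-0.008,"dy":0,"dz":0,"ax":0,"ay":0,"az":0},{"jaw":1,"dx":-0.008,"dy":0,"dz":0,"ax":0,"ay":0,"az":0},{"jaw":1,"dx":-0.005,"dy":0,"dz":0,"ax":0,"ay":0,"az":0}]'

```text
t: 13.0
eef_pos: [0.5278, -0.0903, 0.0202]
eef_rot: [-1.532, -2.734, -0.003]
force: [-13.8, 19.0, 18.3]
width: 0.0
grip_force: 11.2
```

Request:
drive_tool --series '[{"jaw":1,"dx":-0.005,"dy":0,"dz":0,"ax":0,"ay":0,"az":0},{"jaw":1,"dx":-0.005,"dy":0,"dz":0,"ax":0,"ay":0,"az":0}]'

```text
t: 13.25
eef_pos: [0.5278, -0.0904, 0.0199]
eef_rot: [-1.526, -2.731, -0.006]
force: [-18.6, 28.9, 26.2]
width: -0.0002
grip_force: 17.1
```

Request:
drive_tool --series '[{"jaw":1,"dx":-0.005,"dy":0,"dz":0,"ax":0,"ay":0,"az":0},{"jaw":1,"dx":-0.005,"dy":0,"dz":0,"ax":0,"ay":0,"az":0}]'

```text
t: 13.5
eef_pos: [0.5278, -0.0904, 0.0196]
eef_rot: [-1.52, -2.727, -0.008]
force: [-24.4, 38.6, 32.9]
width: -0.0
grip_force: 22.9
```

The arm stopped with the lip about 47 mm before the housing (housing at +0.040, lip at about -0.006), which is the tray's shut position. I'll retreat and check.

Request:
drive_tool --series '[{"jaw":1,"dx":0.03,"dy":0,"dz":0,"ax":0,"ay":0,"az":0},{"jaw":1,"dx":0.1,"dy":0,"dz":0,"ax":0,"ay":0,"az":0},{"jaw":1,"dx":0.1,"dy":0,"dz":-0.05,"ax":0,"ay":0,"az":0},{"jaw":1,"dx":0.1,"dy":0,"dz":-0.1,"ax":0,"ay":0,"az":0},{"jaw":1,"dx":0.1,"dy":-0.06,"dz":0,"ax":0,"ay":0,"az":0},{"jaw":1,"dx":0,"dy":-0.06,"dz":0,"ax":0,"ay":0,"az":0},{"jaw":1,"dx":0,"dy":0,"dz":0,"ax":0,"ay":0,"az":0}]'

```text
t: 14.38
eef_pos: [0.4031, 0.02, 0.0807]
eef_rot: [1.54, 2.738, -0.0]
force: [-0.2, 0.1, -0.4]
width: 0.0002
grip_force: 0.0
```

```bash
python3 -c "
from m import *
st();t=cap('top');s=cap('side')
a=cv2.resize(t['image'][150:250,270:370,::-1],(400,400),interpolation=2);b=cv2.resize(s['image'][165:245,265:345,::-1],(400,400),interpolation=2)
cv2.imwrite('pics/p6.png',np.hstack([a,b]))"
```

```text
t 14.375 p [0.4031 0.02   0.0807] w 0.0002 F [-0.2  0.1 -0.4] yaw y 31.29 z [ 3.e-04 -2.e-04 -1.e+00] rel nest x,y -0.1763 -0.0495
```

View pics/p6.png

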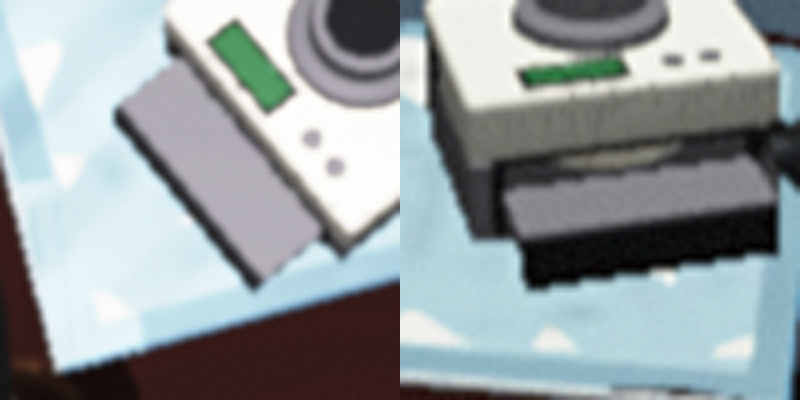

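The tray is nearly flush: lip corners at top crop (118,108) and (258,278), with the dish edge visible inside the slot at side crop (620,155). I'll check the travel numerically.

```bash
python3 -c "
from m import *
t=cap('top')
for u,v in((299.5,177),(334.5,219.7)): 
  p=onz(t,u,v,.036); print(((p-F0)@ax).round(4),((p-F0)@ay).round(4))
s=cap('side')
for a,b in((505,185),(772,150),(500,235),(775,200)): pass
for n,(a,b) in {'deckL':(522,238),'deckR':(777,203)}.items():
  p=onz(s,265+(a-400)/5,165+b/5,.036); print(n,((p-F0)@ax).round(4),((p-F0)@ay).round(4))
# original lip in side view
for p in((300.8,239.2),(356.7,230)): q=onz(s,*p,.036); print('orig',((q-F0)@ax).round(4),((q-F0)@ay).round(4))
"
```

```text
0.0985 0.0586
0.0981 -0.0581
deckL 0.0977 0.0651
deckR 0.0957 -0.0541
orig -0.0044 0.0649
orig -0.0048 -0.0544
```

```bash
python3 -c "
from m import *
t=cap('top');s=cap('side')
g=lambda c,u,v,z:[((onz(c,u,v,z)-F0)@k).round(4) for k in(ax,ay)]
S=lambda a,b,z:g(s,265+(a-400)/5,165+b/5,z)
print('housing bottom L z0',S(475,240,0),'top edge L,R z.084',S(465,108,.084),S(778,72,.084))
print('deck lip L,R',S(522,238,.036),S(777,203,.036),'lip bottom z.009',S(528,288,.009),S(777,250,.009))
print('dish rear edge in slot z.0475',S(620,168,.0475),S(620,172,.0475))
im=s['image'][165:245,265:345]
u=44
print([tuple(int(k) for k in im[v,u]) for v in range(24,48)])
"
```

```text
housing bottom L z0 [np.float64(0.1572), np.float64(0.0756)] top edge L,R z.084 [np.float64(0.1356), np.float64(0.0813)] [np.float64(0.132), np.float64(-0.0653)]
deck lip L,R [np.float64(0.0977), np.float64(0.0651)] [np.float64(0.0957), np.float64(-0.0541)] lip bottom z.009 [np.float64(0.0976), np.float64(0.0631)] [np.float64(0.0974), np.float64(-0.0558)]
dish rear edge in slot z.0475 [np.float64(0.1265), np.float64(0.0122)] [np.float64(0.123), np.float64(0.0132)]
[(116, 116, 110), (114, 112, 106), (108, 109, 102), (99, 100, 93), (76, 74, 70), (57, 54, 52), (101, 98, 90), (128, 126, 113), (118, 116, 106), (87, 88, 83), (74, 75, 76), (105, 106, 110), (134, 133, 141), (138, 138, 145), (137, 136, 143), (133, 134, 141), (136, 136, 142), (136, 135, 143), (142, 141, 146), (133, 132, 138), (101, 103, 109), (46, 43, 48), (18, 19, 20), (14, 11, 14)]
```

I'll compare the dish-to-lip distance between the seated picture and now, measured the same way in both.

```bash
python3 -c "
from m import *
s=cap('side')
g=lambda u,v,z:((onz(s,u,v,z)-F0)@ax).round(4)
now=s['image'].astype(int); old=cv2.imread('pics/side5.png')[:,:,::-1].astype(int)
for n,im,cols,r0,r1 in(('old',old,(312,316,320),205,248),('now',now,(305,309,313),190,220)):
  for u in cols:
    rb=im[:,u,0]-im[:,u,2]; gr=im[:,u].mean(1)
    d=next(v+rb[v]/(rb[v]-rb[v+1]) for v in range(r0,r1) if rb[v]>0>=rb[v+1] and rb[v+1]<=0 and gr[v-2]>90)
    l=next(v+(gr[v]-75)/(gr[v]-gr[v+1]) for v in range(int(d)+3,r1+10) if gr[v]>75>=gr[v+1])
    print(n,u,'dish row',round(d,2),'lip row',round(l,2),'lip x',g(u,l,.036),'dish x',g(u,d,.0365),'dist',(g(u,d,.0365)-g(u,l,.036)).round(4))
"
```

```text
old 312 dish row 219.71 lip row 234.75 lip x 0.004 dish x 0.0562 dist 0.0522
old 316 dish row 219.8 lip row 234.26 lip x 0.0034 dish x 0.0536 dist 0.0502
old 320 dish row 219.56 lip row 233.5 lip x 0.0038 dish x 0.0522 dist 0.0484
now 305 dish row 198.83 lip row 210.15 lip x 0.0984 dish x 0.146 dist 0.0476
now 309 dish row 198.5 lip row 209.49 lip x 0.0986 dish x 0.145 dist 0.0464
now 313 dish row 193.0 lip row 197.97 lip x 0.1457 dish x 0.1678 dist 0.0221
```

The shut position is still ambiguous by a few mm, so I'll fit the reader's top box (152 x 118) in the top view to get the housing face.

```bash
python3 -c "
from m import *
t=cap('top'); im=cv2.cvtColor(np.ascontiguousarray(t['image']),cv2.COLOR_RGB2HSV)
# front edge profile of white top & lip edge, sampled along tray axis, for several lateral offsets at z=.084 / .036
g=cv2.cvtColor(np.ascontiguousarray(t['image']),cv2.COLOR_RGB2GRAY).astype(np.float32)
def prof(y,z,x0,x1):
  xs=np.arange(x0,x1,.002); P=[proj(t,np.r_[(F0+x*ax+y*ay)[:2],z]) for x in xs]
  P=np.float32(P); return xs,cv2.remap(g,P[:,0].copy(),P[:,1].copy(),1).ravel()
for y in(.03,.0,-.03):
  xs,v=prof(y,.084,.11,.28); print(y,'x from .11 step 2mm z=.084',v.astype(int).tolist())
  xs,v=prof(y,.036,.08,.16); print('   lip from .08',v.astype(int).tolist())
xs=np.arange(-.1,.1,.002)
for x in(.15,.25):
  P=np.float32([proj(t,np.r_[(F0+x*ax+y*ay)[:2],.084]) for y in xs]); print('lat x',x,'from -.1',cv2.remap(g,P[:,0].copy(),P[:,1].copy(),1).ravel().astype(int).tolist())
"
```

```text
0.03 x from .11 step 2mm z=.084 [174, 174, 174, 174, 174, 173, 173, 174, 174, 173, 164, 135, 97, 92, 121, 173, 223, 244, 229, 168, 119, 120, 126, 126, 125, 125, 124, 115, 120, 175, 239, 251, 252, 252, 252, 252, 248, 228, 199, 162, 154, 152, 154, 153, 150, 145, 143, 146, 157, 162, 163, 159, 157, 154, 153, 153, 155, 161, 159, 159, 160, 163, 162, 180, 203, 231, 245, 250, 251, 251, 251, 250, 249, 242, 234, 230, 228, 228, 228, 228, 227, 226, 226, 227, 227, 226]
   lip from .08 [224, 226, 229, 231, 228, 203, 137, 71, 47, 84, 132, 164, 174, 175, 174, 174, 174, 174, 174, 174, 174, 174, 173, 174, 174, 173, 173, 174, 173, 167, 141, 105, 89, 117, 163, 214, 234, 216, 163, 107]
0.0 x from .11 step 2mm z=.084 [177, 177, 176, 176, 176, 175, 174, 174, 174, 172, 156, 118, 86, 96, 129, 182, 229, 241, 222, 167, 132, 132, 130, 129, 119, 131, 135, 126, 149, 207, 239, 227, 174, 144, 155, 166, 168, 160, 130, 94, 85, 114, 151, 155, 134, 90, 58, 42, 41, 41, 41, 40, 41, 41, 41, 41, 40, 40, 40, 40, 40, 39, 38, 47, 80, 123, 155, 158, 152, 159, 196, 234, 242, 233, 224, 226, 227, 228, 231, 232, 233, 234, 237, 240
[... 1239 characters left out ...]
118, 119, 118, 115, 112, 111, 115, 117, 109, 116, 163, 226, 250, 252, 252, 252, 252, 252, 252, 252, 252, 252, 250, 246, 236, 225, 221, 222, 223, 223, 225, 226, 226, 227, 229, 234]
lat x 0.25 from -.1 [250, 247, 240, 230, 224, 224, 223, 225, 226, 228, 227, 216, 198, 204, 239, 249, 251, 251, 252, 252, 252, 252, 252, 252, 252, 251, 252, 252, 251, 252, 252, 252, 252, 251, 251, 252, 251, 251, 252, 251, 251, 251, 250, 246, 242, 235, 223, 217, 208, 208, 196, 190, 191, 198, 205, 209, 220, 233, 241, 246, 250, 250, 251, 251, 251, 251, 251, 251, 251, 251, 251, 251, 251, 251, 251, 251, 251, 251, 250, 251, 251, 251, 251, 251, 251, 250, 249, 244, 236, 230, 227, 228, 228, 227, 224, 217, 207, 192, 170, 142]
```

The measurements agree on these points:
- **Seated dish:** the dish was down before it entered the slot.
- **Tray shut:** the tray travelled about 100 mm and stopped hard with no creep at over 40 N. The lip-to-housing gap is no more than 47 mm.
- **Robot clear:** the arm is not touching anything.

I'm handing in.

```bash
python3 -c "
from workcell import r
print(r.close_job())"
```

```text
the job is handed in; nothing more can be done
None
```

I pushed the dish into its recess, pushed the tray in to a hard stop and handed the job in. The hand-in returned no verdict, and my camera checks could not rule out the tray being a few mm short of fully shut.

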